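# Clear the seat and hover the cover plate over its screw holes

### The job

Two wooden packing offcuts were left on top of the brass instrument head: put both in the grey waste bin first, leaving the cover plate on the table until then. Then pick up the aluminium cover plate by its handle and hold it level over the head's T-shaped seat, tongue over tongue, about 15 mm above it and not touching it, so that the middle of each threaded hole can be seen straight down through the matching hole in the plate. Finish while still holding it there, steady, for the screws to be put in, and leave the other things on the table where they are.

Things in the scene. Friction and masses are not known exactly. Their poses are not given: they have to be found in the camera images.
- head: Brass instrument head fixed to the table. Origin on the table under the junction of the seat's wide end and tongue; x along the tongue, z up. Behind the tongue two brass tubes (34 mm thick, tops 39 mm above the table) run along +x to a black end plate at x = 262 mm, 58 mm tall, 120 mm wide.
- seat (a point): The head's flat top, the cover's seat, 70 mm above head's origin, same axes. T-shaped outline: wide end 70 mm (x from -70 to 0) by 110 mm (y), tongue 70 mm (x from 0 to 70) by 56 mm (y).
- cover: Loose aluminium plate lying flat on the table, 5 mm thick, 0.2 to 0.33 kg, with a handle on top and three 12 mm through holes. Same T-shaped outline: wide end 70 mm (x from -70 to 0) by 110 mm (y), tongue 70 mm (x from 0 to 70) by 56 mm (y). Origin on its underside at the junction of wide end and tongue; x along the tongue, z up.
- cover_grip (a point): Middle of the cover's handle bar, at x -11, y 0, z 35 mm from cover's origin, same axes. The bar is 64 mm long (along x), 14 mm thick (y), from 25 to 45 mm above the underside, on a post at each end; the cover balances here.
- bin: Open-topped grey plastic waste bin, 160 x 160 mm outside, 90 mm tall, walls 5 mm, fixed to the table. Origin under its centre, on the table.
- offcut_a: Pale wooden packing offcut, a loose chunk 36 (x) x 28 (y) x 24 (z) mm, 15 g, with a 7 mm high broken step on top of its +x end. It lies on the seat's wide end. Origin at the centre of the 36 x 28 x 24 chunk, so 12 mm above the seat.
- offcut_b: The other wooden offcut, same sizes, with the step on top of its -x end. It lies on the seat's tongue. Origin at the centre of the chunk, 12 mm above the seat.
- seat_hole0 (a point): Mouth of an 8 mm threaded hole in the seat's top, in the wide end, on the +y side: x -50, y +40 mm in head's frame.
- cover_hole0 (a point): Centre, on the underside, of a 12 mm hole of the cover, in the wide end, on the +y side: x -50, y +40 mm in cover's frame. Belongs over seat_hole0.
- seat_hole1 (a point): Mouth of an 8 mm threaded hole in the seat's top, in the wide end, on the -y side: x -50, y -40 mm in head's frame.
- cover_hole1 (a point): Centre, on the underside, of a 12 mm hole of the cover, in the wide end, on the -y side: x -50, y -40 mm in cover's frame. Belongs over seat_hole1.
- seat_hole2 (a point): Mouth of an 8 mm threaded hole in the seat's top, in the tongue, on the centre line: x +52, y 0 mm in head's frame.
- cover_hole2 (a point): Centre, on the underside, of a 12 mm hole of the cover, in the tongue, on the centre line: x +52, y 0 mm in cover's frame. Belongs over seat_hole2.
- cup: Bystander: white cup, 80 mm wide, 100 mm tall; origin under its centre.
- jar: Bystander: small amber jar, 36 mm wide, 55 mm tall; origin under its centre.
- spray: Bystander: spray can, 64 mm wide, 190 mm tall; origin under its centre.
- driver: Bystander: screwdriver lying on the table, 150 mm long along its x.
- marker: Bystander: marker pen lying on the table, 120 mm long along its x.
- tape: Bystander: roll of tape lying flat, 60 mm wide, 18 mm tall; origin under its centre.
- vial: Bystander: glass vial, 22 mm wide, 45 mm tall; origin under its centre.
- pliers: Bystander: pliers with yellow handles lying flat, 130 mm long along x.
Mind the look-alikes: they are no part of the job. What is shaped like the offcut_b but blue or pink is not meant.

How it is judged:
On the way, in this order (a step that is already met when the one before it is completed fails the run):
1. both offcuts lie in the bin, the cover still on the table (x of offcut_a in the frame of bin between -0.075 and 0.075 m and y of offcut_a in the frame of bin between -0.075 and 0.075 m and z of each of offcut_a, offcut_b in the frame of bin below 0.085 m and x of offcut_b in the frame of bin between -0.075 and 0.075 m and y of offcut_b in the frame of bin between -0.075 and 0.075 m and linear speed of each of offcut_a, offcut_b below 0.05 m/s and height (world z) of cover below 0.012 m and angle between cover's own z axis and vertical below 0.2 rad), for 0.2 s.
2. the cover is held hovering level over the seat, its holes over the threaded holes (horizontal distance between cover_hole0 and seat_hole0 below 0.005 m and horizontal distance between cover_hole1 and seat_hole1 below 0.005 m and horizontal distance between cover_hole2 and seat_hole2 below 0.005 m and z of cover in the frame of seat between 0.006 and 0.03 m and angle between cover's own z axis and vertical below 0.07 rad and linear speed of cover below 0.02 m/s and contact force between cover and head below 0.2 N and contact force between cover and the fingers above 1 N), for 0.3 s.
At the end, for the whole second after the job is handed in: Both offcuts are in the bin (centres within its walls, below the rim). The cover is held by the fingers, still, within 0.07 rad of level, its underside 6 to 30 mm above the seat and not touching the head, each of its three holes within 5 mm (horizontally) of its own threaded hole (all of step 2 and x of offcut_a in the frame of bin between -0.075 and 0.075 m and y of offcut_a in the frame of bin between -0.075 and 0.075 m and z of each of offcut_a, offcut_b in the frame of bin below 0.085 m and x of offcut_b in the frame of bin between -0.075 and 0.075 m and y of offcut_b in the frame of bin between -0.075 and 0.075 m and linear speed of each of offcut_a, offcut_b below 0.05 m/s); the arm keeps its last pose, push and grip.
It fails at once if another thing on the table was moved by more than 30 mm (distance of any of cup, jar, spray, driver, marker, tape, vial, pliers from where it was at the start of the episode above 0.03 m).
It fails at once if the cup, jar, spray can or vial was knocked over (angle between any of cup, jar, spray, vial's own z axis and vertical above 0.5 rad).
It also fails if it takes over 64 s, if anything falls off the work surface, if the arm or the gripper's body presses on something with over 40 N, if the wrist force passes 120 N, or if a joint passes its speed limit or range.

### The arm

A 6-joint arm with a two-finger parallel gripper is mounted at the origin on the work surface. World frame = base frame: x ahead of the robot, y to its left, z up, the work surface at z = 0. Lengths are in m, angles in rad, forces in N, time in s.
With the tool pointing down it reaches from about 0.375 to 0.9 m from the base axis. Payload 3.1 kg.
Tool frame: the origin (TCP) lies at the very end of the fingers, on their centre line; the grasp point (between the pads) lies robot.grasp_offset behind it (robot.grasp_offset is the distance from the TCP to the grasp point, in m); z points along the fingers, y is the direction in which the jaws open and shut (so a half turn about z gives the same grasp; the last joint's range is limited). The gripper opens to 87 mm and grips with 3 to 60 N. Pads are 19 mm wide; open, the fingers measure 117 mm over their backs; the gripper's body (75 mm by 190 mm) begins 51 mm behind the grasp point.
Start: joints at [-1.409, 0.527, 1.433, -0, 1.181, -0.178], TCP at [0.209, -0.589, 0.223] pointing down, gripper open.
Joint ranges: [-3.08, 3.08], [-0.75, 2.2], [0.22, 2.44], [-1.43, 4.57], [0, 2.65], [-2.85, 2.85]. Speed limits (rad/s): [2.79, 2.79, 3.14, 3.14, 3.14, 3.14].

### API

Orientations are given as a unit quaternion [x, y, z, w].
In Python, from rig import robot gives the robot as it stands.
- The arm moves only by the tool drive_tool, never from a script. Its argument "targets" is one flat list of numbers, 6 for each row, row after row: the shift along the tool's x, y, z in cm, then the turn, a rotation vector about the tool's x, y, z in degrees. A call has 1 to 12 rows; each row is the pose to reach, as a shift and turn from the pose commanded when the call began, along the tool's axes at that moment; what a row does not reach only later rows make up. A row lasts 1/12 s, in which the tool goes at most 41.7 mm and 7.16 degrees, less where a joint would pass 70% of its speed; a pose out of reach is approached as far as the arm can. A call with a gripper value outside its range is refused whole. "grip" is the gripper command: -1 is fully open, 1 is shut, values between are in proportion, set as the call begins (left out, the last holds). The fingers move at their own pace and stop on an object; "squeeze" is the grip in N (left out, the last holds). Time passes only in rows, so rows that repeat a pose let the fingers close. It gives the time, the measured TCP pose, the force and the opening at its end, in the units of the state.
- robot.get_obs(): the state, without advancing time (a new reading comes with each control period).
- robot.camera(name): name is "scene" or "top"; returns (picture, depth): 400x640x3 uint8, red, green, blue; 400x640 float32, m along the optical axis (not along the pixel's ray), 0 where there is no reading.
- robot.calibration(name): a dict with "mtx" (3x3 intrinsics, pixels), "R" (3x3) and "t" (3): a world point X has camera coordinates R X + t. Camera axes: x right, y down, z forward; pixel columns grow to the right and rows downward; lengths in m; the calibration is good to about 2 mm. A picture is of the moment at which its call begins. calibration takes no time and is no camera call.
- robot.hand_in(): hands the job in, once; it reports no verdict.
The state is a dict: "time": time; "q": joint angles; "joint_velocities": joint speeds; "joint_torque": joint torques, N m; "position": TCP position; "tool_rot": TCP orientation; "ft_force": force on the tool from outside, world axes, zero at the start; "moment": the same for the moment, N m; "grip_width": finger opening in m.
Only numpy, scipy, OpenCV 4.12 (cv2) and the standard library are available. Lean on these libraries where they do the work, as an engineer would, in place of code of your own. Each camera call takes 0.05 s, during which the arm holds its last target.

## Working session

There is one attempt and no reset: what is moved stays moved. The work goes in short steps, Python scripts to look and compute and a tool call to move; the robot and the scene stay as the last step left them, time stands still between calls to the robot, and variables do not carry over. Pictures are saved under pics/ and viewed, and the job is handed in when it is done.

Besides the shell and the picture viewer there is one more tool, called after "Call:" as name(argument=value, ...) on one line, values as JSON. drive_tool: Moves the arm, as the interface text tells. Its arguments: {"type":"object","properties":{"targets":{"type":"array","items":{"type":"number"}},"grip":{"type":"number"},"squeeze":{"type":"number"}},"required":["targets"]}

```bash
mkdir -p pics; ls
python3 - <<'E'
from rig import robot
import cv2,numpy as np
print(robot.get_obs(), robot.grasp_offset)
for n in("scene","top"):
    p,d=robot.camera(n); cv2.imwrite(f"pics/{n}0.png",p[:,:,::-1]); np.savez(f"{n}0.npz",p=p,d=d)
    c=robot.calibration(n); print(n,c)
E
```

```text
pics
{'time': 0.0, 'q': array([-1.40849549e+00,  5.28466421e-01,  1.43388753e+00,  1.44045628e-05,
        1.18138174e+00, -1.78470959e-01]), 'joint_velocities': array([-0.00170406,  0.000617  , -0.00059097,  0.00121275,  0.00030677,
       -0.0003102 ]), 'joint_torque': array([ 1.31328718e-03, -4.40029407e+01, -1.76595891e+01,  6.34506997e-02,
        5.82030870e-02, -1.55038115e-04]), 'position': array([ 0.20881458, -0.58832072,  0.22157617]), 'tool_rot': array([ 9.85519306e-01,  1.69559871e-01,  1.53230916e-05, -1.07142788e-03]), 'ft_force': array([-0.02896391, -0.24227572, -0.10739001]), 'moment': array([ 0.02477955, -0.01038648, -0.02042362]), 'grip_width': 0.08668616212882181} 0.0187
scene {'mtx': array([[397.52864633,   0.        , 317.66470065],
       [  0.        , 397.52864633, 199.73590641],
       [  0.        ,   0.        ,   1.        ]]), 'R': array([[-0.66877477,  0.74319992, -0.01985427],
       [ 0.57050423,  0.49588321, -0.6546944 ],
       [-0.47672343, -0.44917005, -0.75563288]]), 't': array([ 0.3567774 , -0.24884303,  1.43224032])}
top {'mtx': array([[378.90910688,   0.        , 316.57801171],
       [  0.        , 378.90910688, 198.31525143],
       [  0.        ,   0.        ,   1.        ]]), 'R': array([[ 2.52624090e-03, -9.99996775e-01,  2.59697577e-04],
       [-9.92919716e-01, -2.53920433e-03, -1.18760221e-01],
       [ 1.18760498e-01,  4.21580837e-05, -9.92922929e-01]]), 't': array([-0.02217446,  0.49949581,  0.9245415 ])}
```

View pics/scene0.png

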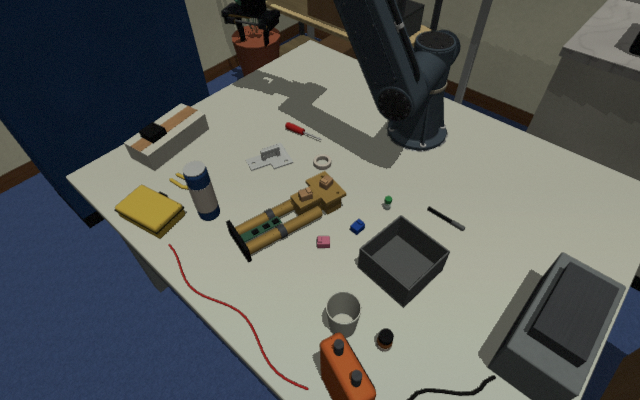

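View pics/top0.png

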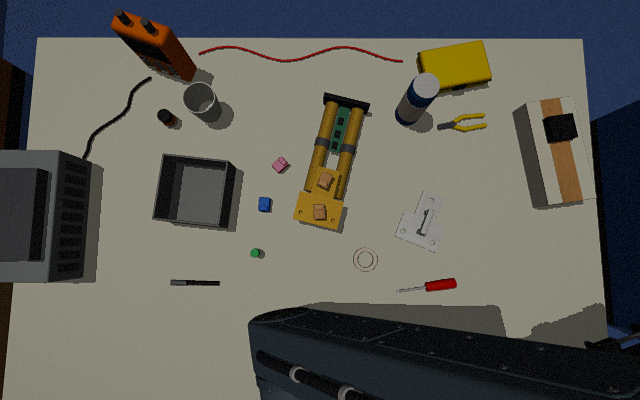

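The top view shows the head around (325,190). The two pale offcuts are on it at (320,212) on the wide end and (325,180) on the tongue. The blue (265,204) and pink (280,165) look-alikes lie on the table and aren't meant. The bin is at (196,190) and the cover at (422,222). I'll enlarge these to confirm, and measure.

```bash
cat > h.py <<'E'
import numpy as np,cv2
from rig import robot
C={n:robot.calibration(n) for n in("scene","top")}
def world(n,d):
    c=C[n];v,u=np.mgrid[0:d.shape[0],0:d.shape[1]]
    K=c["mtx"];P=np.stack([(u-K[0,2])/K[0,0]*d,(v-K[1,2])/K[1,1]*d,d],-1)
    return (P-c["t"])@c["R"]
def proj(n,X):
    c=C[n];p=np.atleast_2d(X)@c["R"].T+c["t"];p=p@c["mtx"].T;return p[:,:2]/p[:,2:]
def onplane(n,uv,z):
    c=C[n];r=np.c_[np.atleast_2d(uv),np.ones(len(np.atleast_2d(uv)))]@np.linalg.inv(c["mtx"]).T@c["R"]
    o=-c["R"].T@c["t"];return o+r*((z-o[2])/r[:,2])[:,None]
def crop(p,x0,y0,x1,y1,s,name):
    cv2.imwrite("pics/"+name,cv2.resize(p[y0:y1,x0:x1,::-1],None,fx=s,fy=s,interpolation=cv2.INTER_CUBIC))
E
python3 - <<'E'
from h import *
t=np.load("top0.npz");s=np.load("scene0.npz")
crop(t['p'],285,150,385,250,6,"c_head.png");crop(t['p'],385,180,455,260,7,"c_cover.png")
crop(s['p'],270,150,390,260,6,"c_shead.png")
for n,q in(("top",t),("scene",s)):
    W=world(n,q['d']);np.save(n+"W.npy",W)
    print(n)
    for nm,lo,hi in(("seat",.062,.078),("offc",.085,.11)):
        m=(W[...,2]>lo)&(W[...,2]<hi)&(q['d']>0)
        k,l,st,ce=cv2.connectedComponentsWithStats(m.astype('uint8'))
        for i in range(1,k):
            if st[i,4]>25: print(nm,st[i],ce[i].round(1),W[l==i].mean(0).round(4))
E
```

```text
top
seat [155  55  35  18 109] [175.9  66.1] [0.8294 0.3342 0.0692]
seat [138  56  15   8  28] [146.2  60.2] [0.8454 0.4105 0.0679]
seat [187  87  27  23 113] [195.9  93.3] [0.7577 0.2807 0.0702]
seat [194  97  24  21  64] [209.3 110.4] [0.7137 0.2456 0.0703]
seat [ 525   96   72  109 4421] [559.7 154.2] [ 0.6059 -0.6161  0.0685]
seat [399 101  23  18  64] [406.3 112.8] [ 0.7088 -0.2427  0.0702]
seat [ 63 156  15 125 552] [ 70.  217.9] [0.4468 0.5698 0.0702]
seat [155 156  71  62 248] [171.7 178.7] [0.5422 0.3306 0.0699]
seat [220 162  11  65 110] [225. 194.] [0.505  0.2001 0.0702]
seat [ 293  166   51   64 1592] [319.9 201.9] [ 0.4864 -0.029   0.0681]
offc [133  48  54  21 233] [166.6  59.7] [0.833  0.3475 0.0955]
offc [182  82  34  33 280] [197.7  96.8] [0.7392 0.2681 0.0938]
offc [401  96  24  20 111] [409.4 109. ] [ 0.7085 -0.2438  0.0972]
offc [546 113  32  29 670] [561.7 126.8] [ 0.6665 -0.6097  0.0934]
offc [ 53 152  19 130 977] [ 62.1 217.3] [0.4464 0.57   0.098 ]
offc [152 154  77  73 506] [187.3 189.7] [0.5129 0.2855 0.0878]
offc [317 172  16  17 175] [324.3 179.9] [ 0.5358
[... 1032 characters left out ...]
4 1246] [88.9 49. ] [ 0.5318 -1.2776  0.0977]
offc [555  65  85  35 602] [598.3  81.5] [-0.5493  0.3956  0.0973]
offc [409 105  35  21 198] [426.4 118. ] [0.035  0.0415 0.0974]
offc [138 122  28  18 283] [151.7 130.5] [ 0.6736 -0.6086  0.0953]
offc [319 175  14  12 106] [325.6 180.4] [ 0.4684 -0.025   0.0945]
offc [298 187  15  12 119] [304.7 192.4] [ 0.542  -0.0388  0.0946]
offc [190 188  25  15 144] [203.6 197.2] [ 0.7428 -0.2377  0.0978]
offc [359 215  91  76 566] [404.4 252. ] [0.5194 0.2803 0.089 ]
offc [500 260  73 140 693] [532.7 357.7] [0.566  0.6203 0.0984]
offc [326 291  35  35 324] [343.  306.3] [0.7364 0.2615 0.0955]
offc [320 362  20  38  74] [329.2 381.4] [0.8784 0.3435 0.098 ]
```

View pics/c_head.png

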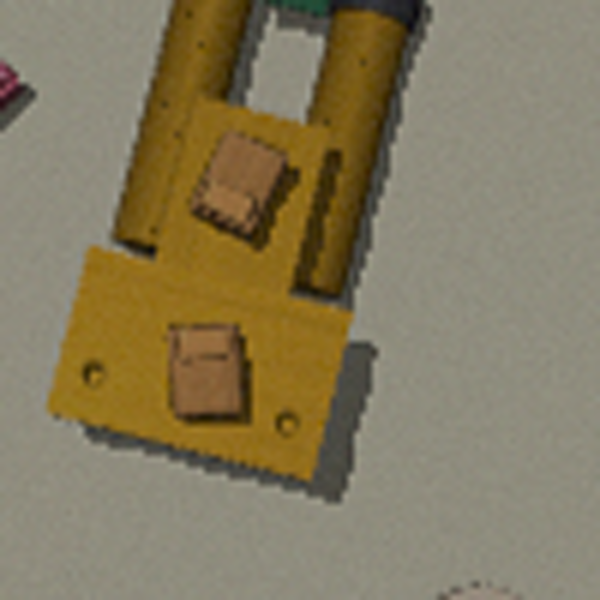

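View pics/c_cover.png

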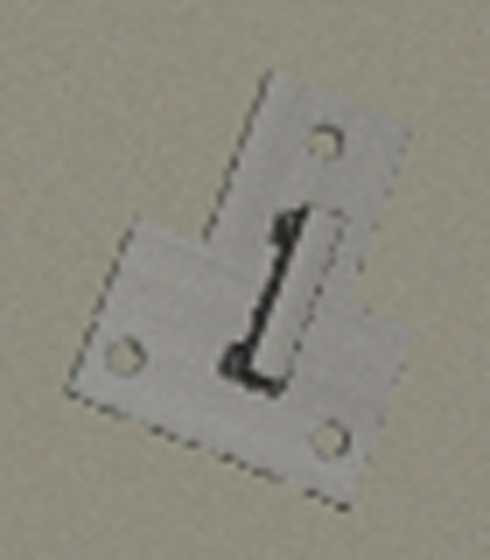

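View pics/c_shead.png

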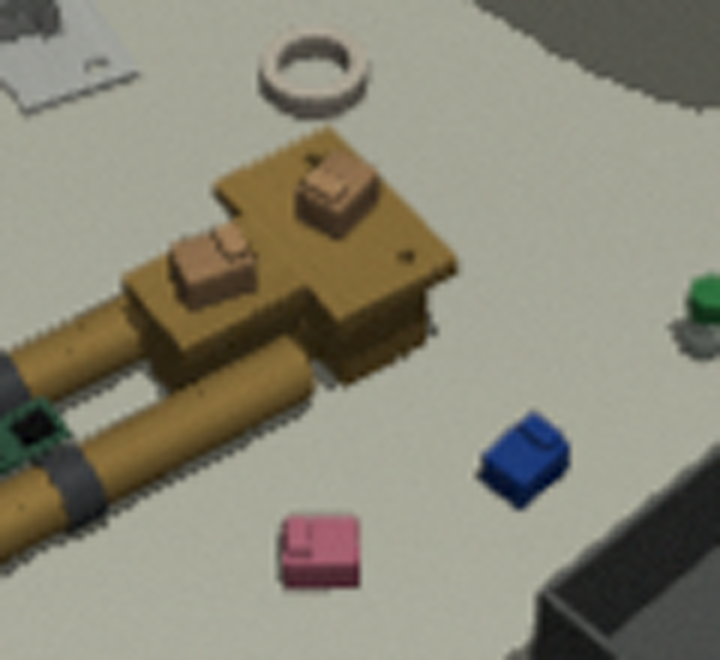

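The crops confirm it: two wood-coloured offcuts sit on the seat, one on the wide end (step towards the tongue) and one on the tongue (step towards the wide end). Blue and pink are on the table. Next I'll fit the poses from corners and holes.

```bash
cat >> h.py <<'E'
def rigid(M,P):
    M=np.array(M,float);P=np.array(P,float);a=M.mean(0);b=P.mean(0)
    H=(M-a).T@(P-b);th=np.arctan2(H[0,1]-H[1,0],H[0,0]+H[1,1])
    R=np.array([[np.cos(th),-np.sin(th)],[np.sin(th),np.cos(th)]]);t=b-R@a
    return t,th,P-(M@R.T+t)
E
python3 - <<'E'
from h import *
T=[[0,55],[-70,55],[-70,-55],[0,-55],[70,28],[70,-28],[-50,40],[-50,-40],[52,0]]
T=np.array(T)/1000.
def f(px,s,o,n,z,idx):
    uv=(np.array(px)+.5)/s-.5+np.array(o)
    W=onplane(n,uv,z)[:,:2]; t,th,r=rigid(T[idx],W); print(n,t.round(4),np.degrees(th).round(2),(r*1000).round(1).tolist())
f([(90,246),(48,410),(310,480),(352,310),(200,100),(330,130),(93,373),(288,423)],6,(285,150),"top",.07,range(8))
f([(135,215),(68,392),(350,508),(408,325),(270,72),(410,132),(125,355),(330,438),(325,142)],7,(385,180),"top",.005,range(9))
# scene head corners
f([(344,322),(458,265),(328,127),(214,188),(186,347),(124,280),(406,257),(313,160)],6,(270,150),"scene",.07,range(8))
for n in("top","scene"):
    q=np.load(n+"0.npz");W=np.load(n+"W.npy")
    for nm,c in(("a",(.465,-.026)),("b",(.539,-.039))):
        m=(W[...,2]>.089)&(W[...,2]<.115)&(np.hypot(W[...,0]-c[0],W[...,1]-c[1])<.035)
        p=W[m][:,:2].astype('float32'); r=cv2.minAreaRect(p*1000); print(n,nm,m.sum(),r,np.median(W[m][:,2]))
        hi=m&(W[...,2]>.0985);print("  step",W[hi].mean(0) if hi.any() else None,hi.sum(), W[m].mean(0))
    m=(W[...,2]>.08)&(W[...,2]<.1)&(abs(W[...,0]-.51)<.13)&(abs(W[...,1]-.28)<.13)
    print(n,"bin",cv2.minAreaRect(W[m][:,:2].astype('float32')*1000))
    m=(W[...,2]>.035)&(W[...,2]<.055)&(abs(W[...,0]-.45)<.13)&(abs(W[...,1]+.25)<.1)
    print(n,"bar",m.sum(),cv2.minAreaRect(W[m][:,:2].astype('float32')*1000),np.median(W[m][:,2]))
E
```

```text
top [ 0.5005 -0.0328] -14.34 [[-0.7, -0.2], [1.0, -1.3], [0.6, 0.7], [0.9, 0.9], [-1.8, -0.9], [-0.2, 0.6], [0.2, 0.3], [0.2, -0.2]]
top [ 0.4511 -0.2963] -22.27 [[0.1, -0.3], [-0.0, -0.8], [0.0, -0.5], [1.6, 2.5], [-1.2, -0.1], [-2.2, 0.7], [0.7, -0.5], [1.0, -0.4], [0.0, -0.5]]
scene [ 0.504  -0.0331] -13.99 [[-1.6, 0.7], [3.2, 1.5], [0.4, -0.9], [1.5, 1.5], [-3.0, -1.8], [-0.2, 1.2], [-0.1, -1.3], [-0.2, -0.9]]
top a 172 ((461.5638732910156, -25.884281158447266), (35.50258255004883, 27.59615707397461), 5.2182817459106445) 0.09225770638627279
  step [ 0.4730078  -0.02406934  0.09951828] 12 [ 0.46153643 -0.02613546  0.09326388]
top b 166 ((536.254638671875, -39.08555603027344), (26.758991241455078, 36.09382629394531), 64.01065063476562) 0.09239849153493881
  step [ 0.52629403 -0.03586838  0.09958846] 15 [ 0.53581227 -0.0392135   0.09335461]
top bin ((513.6031494140625, 279.3375244140625), (161.05628967285156, 160.39952087402344), 83.81043243408203)
top bar 164 ((441.11639404296875, -292.9541015625), (14.692472457885742, 64.32144927978516), 66.90034484863281) 0.04288622145777532
scene a 94 ((465.0781555175781, -26.922880172729492), (36.907649993896484, 26.969417572021484), 5.520901203155518) 0.0949063488027877
  step [ 0.4741108  -0.02624956  0.10048263] 19 [ 0.46802263 -0.02541426  0.09540885]
scene b 111 ((540.4547119140625, -40.431190490722656), (30.845691680908203, 35.61167907714844), 63.258731842041016) 0.09459775856892405
  step [ 0.53160692 -0.03655326  0.10079197] 20 [ 0.54177017 -0.03923909  0.09506425]
scene bin ((515.884033203125, 277.2952880859375), (160.70468139648438, 162.99786376953125), 83.69159698486328)
scene bar 90 ((445.72412109375, -294.90594482421875), (19.202287673950195, 63.278141021728516), 65.63972473144531) 0.04465194181738081
```

```bash
cat >> h.py <<'E'
from scipy.spatial.transform import Rotation as Ro
def go(x,y,z,yaw):
    o=robot.get_obs();R0=Ro.from_quat(o["tool_rot"])
    R1=Ro.from_euler('z',yaw,degrees=True)*Ro.from_euler('x',180,degrees=True)
    s=R0.inv().apply(np.array([x,y,z])-o["position"])*100
    w=np.degrees((R0.inv()*R1).as_rotvec())
    print("t",round(o["time"],2),"pos",o["position"].round(4),"w",round(o["grip_width"],4),"F",o["ft_force"].round(1),"\nshift cm",s.round(2),"turn",w.round(2))
E
python3 -c "
from h import *
go(.463,-.026,.2,5.3)"
```

```text
t 0.1 pos [ 0.2088 -0.5884  0.2216] w 0.087 F [ 0.2  0.6 -0.1] 
shift cm [ 42.75 -44.51   2.27] turn [-1.100e-01 -1.000e-02  1.422e+01]
```

Call:
drive_tool(targets=[0.7,-0.7,0,0,0,1,2,-2,0,0,0,2,4,-4.2,0,0,0,3,6.5,-6.8,0,0,0,4,9,-9.4,0,0,0,5,11.5,-12,0,0,0,6,14,-14.6,0,0,0,7,16.5,-17.2,0,0,0,8,19,-19.8,0,0,0,9,21.5,-22.4,0,0,0,10,24,-25,0,0,0,11,26.5,-27.6,0,0,0,12], grip=-1, squeeze=15)

```text
time: 1.1
position: [0.3666, -0.2385, 0.2224]
tool_rot: [0.998, 0.065, -0.0, -0.0]
ft_force: [0.8, -0.5, -0.6]
grip_width: 0.087
```

```bash
python3 -c "
from h import *
go(.463,-.026,.2,5.3)"
```

```text
t 1.1 pos [ 0.3666 -0.2385  0.2224] w 0.087 F [ 0.8 -0.5 -0.6] 
shift cm [ 12.31 -19.82   2.25] turn [-0.02  0.01  2.15]
```

Call:
drive_tool(targets=[2,-3.2,0.3,0,0,0.4,4,-6.4,0.6,0,0,0.8,6,-9.6,1,0,0,1.2,8,-12.8,1.4,0,0,1.5,9.8,-15.6,1.8,0,0,2,11.2,-18,2.2,0,0,2.1,12,-19.2,3.5,0,0,2.1,12.3,-19.8,5.5,0,0,2.1,12.3,-19.8,7,0,0,2.1,12.3,-19.8,7,0,0,2.1])

```text
time: 1.93
position: [0.4603, -0.0266, 0.1501]
tool_rot: [0.999, 0.048, -0.003, -0.001]
ft_force: [0.2, 0.1, 0.2]
grip_width: 0.0867
```

Run:
```python
from h import *
p,d=robot.camera("top");s,e=robot.camera("scene")
crop(s,260,90,390,220,6,"s1.png");crop(p,250,100,390,240,5,"t1.png")
go(.463,-.026,.075,5.3)
```

```text
t 2.03 pos [ 0.462  -0.0278  0.1522] w 0.0869 F [ 0.2 -0.1  0.4] 
shift cm [ 0.13 -0.16  7.72] turn [-0.04  0.09  0.14]
```

View pics/s1.png

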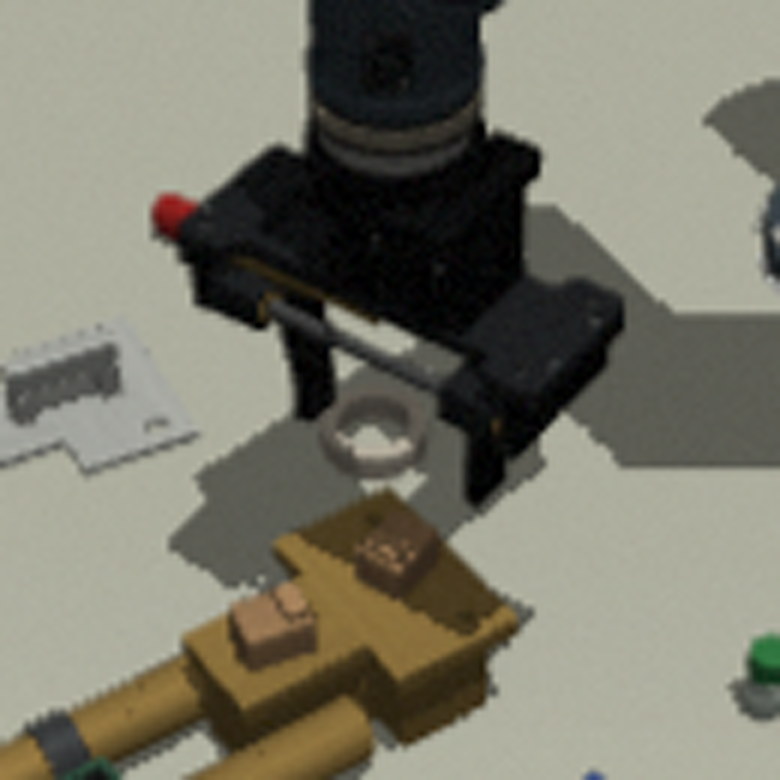

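View pics/t1.png

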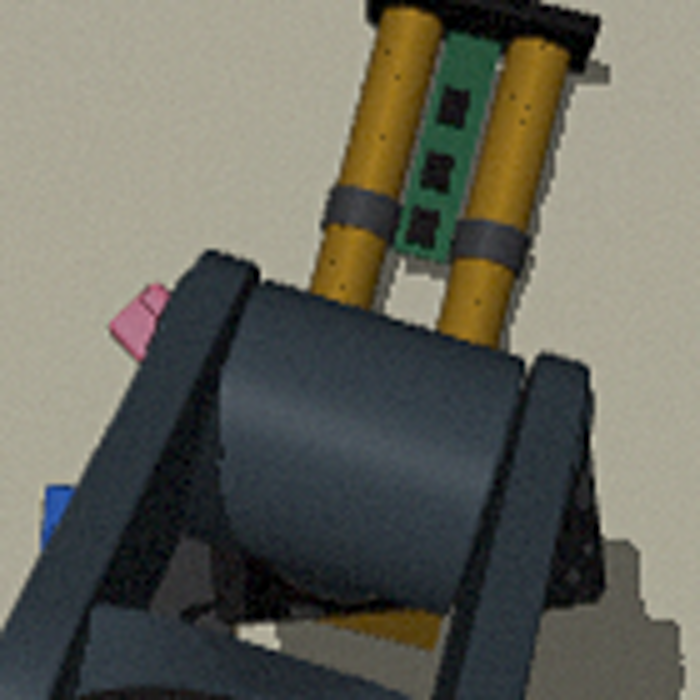

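The scene view shows the fingers straddling offcut_a at crop (397,555). The arm hides the top view. Descending.

Call:
drive_tool(targets=[0,-0.1,1,0,0,0,0.1,-0.1,2.5,0,0,0,0.1,-0.1,4.5,0,0,0,0.1,-0.1,6,0,0,0,0.1,-0.1,7,0,0,0,0.1,-0.1,7.5,0,0,0,0.1,-0.1,7.7,0,0,0,0.1,-0.1,7.7,0,0,0])

```text
time: 2.7
position: [0.4638, -0.0273, 0.076]
tool_rot: [0.999, 0.047, 0.0, 0.0]
ft_force: [0.6, -0.3, 0.3]
grip_width: 0.0872
```

Call:
drive_tool(targets=[0,0,0,0,0,0,0,0,0,0,0,0,0,0,0,0,0,0,0,0,0,0,0,0,0,0,0,0,0,0,0,0,0,0,0,0,0,0,0,0,0,0], grip=1, squeeze=12)

```text
time: 3.28
position: [0.4633, -0.0268, 0.0756]
tool_rot: [0.999, 0.047, 0.0, 0.0]
ft_force: [-0.2, 0.4, -0.1]
grip_width: 0.0484
```

Run:
```python
from h import *
go(.463,-.026,.075,5.3)
go(.513,.278,.16,5.3)
```

```text
t 3.28 pos [ 0.4633 -0.0268  0.0756] w 0.0484 F [-0.2  0.4 -0.1] 
shift cm [-0.03 -0.08  0.06] turn [ 0.   -0.01  0.13]
t 3.28 pos [ 0.4633 -0.0268  0.0756] w 0.0484 F [-0.2  0.4 -0.1] 
shift cm [  7.83 -29.87  -8.44] turn [ 0.   -0.01  0.13]
```

Fingers are still closing, so I'll wait and then lift.

Call:
drive_tool(targets=[0,0,0,0,0,0,0,0,0,0,0,0,0,0,0,0,0,0,0,0,0,0,0,0,0,0,0,0,0,0,0,0,0,0,0,0])

```text
time: 3.78
position: [0.4633, -0.0269, 0.0755]
tool_rot: [0.999, 0.047, -0.0, -0.0]
ft_force: [-0.5, 0.1, -0.4]
grip_width: 0.0279
```

Call:
drive_tool(targets=[0,0,-0.5,0,0,0,0,0,-2,0,0,0,0,0,-4,0,0,0,0,-0.5,-6,0,0,0,0.5,-2,-7.5,0,0,0,1,-4.5,-8.4,0,0,0,1.8,-7.5,-8.4,0,0,0,2.6,-10.5,-8.4,0,0,0,3.4,-13.5,-8.4,0,0,0,4.2,-16.5,-8.4,0,0,0,5,-19.5,-8.4,0,0,0,5.8,-22.5,-8.4,0,0,0])

```text
time: 4.78
position: [0.4996, 0.2042, 0.1599]
tool_rot: [0.999, 0.047, 0.0, 0.0]
ft_force: [0.8, -0.5, -0.2]
grip_width: 0.0283
```

Run:
```python
from h import *
go(.513,.278,.07,5.3)
s,e=robot.camera("scene")
crop(s,260,90,460,290,4,"s2.png")
```

```text
t 4.78 pos [0.4996 0.2042 0.1599] w 0.0283 F [ 0.8 -0.5 -0.2] 
shift cm [ 2.03 -7.22  8.99] turn [ 0.   -0.    0.13]
```

View pics/s2.png

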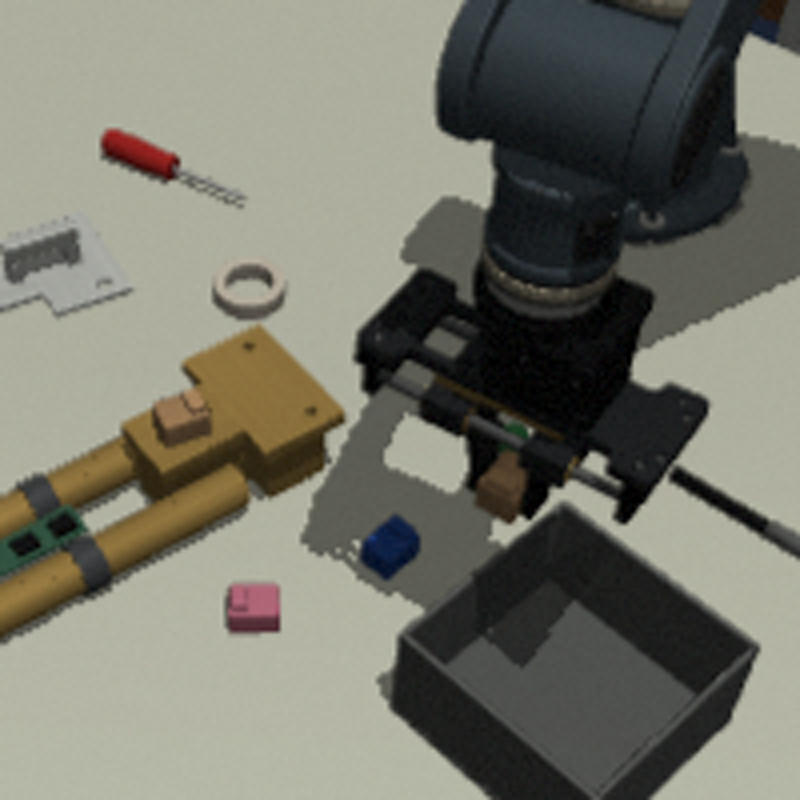

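Offcut_a is held in the fingers at crop (500,490), short of the bin. Continuing over the bin and lowering.

Call:
drive_tool(targets=[0.7,-2.4,0,0,0,0,1.3,-4.6,0.3,0,0,0,1.8,-6.4,1.2,0,0,0,2,-7.1,3,0,0,0,2,-7.2,5.5,0,0,0,2,-7.2,7.5,0,0,0,2,-7.2,8.6,0,0,0,2,-7.2,9,0,0,0,2,-7.2,9,0,0,0])

```text
time: 5.58
position: [0.5124, 0.2758, 0.0689]
tool_rot: [0.999, 0.047, -0.001, 0.0]
ft_force: [0.6, -0.3, 0.1]
grip_width: 0.0278
```

Call:
drive_tool(targets=[0,0,0,0,0,0,0,0,0,0,0,0,0,0,0,0,0,0,0,0,0,0,0,0,0,0,0,0,0,0,0,0,0,0,0,0], grip=-0.2)

```text
time: 6.08
position: [0.5131, 0.2763, 0.0701]
tool_rot: [0.999, 0.047, 0.0, -0.0]
ft_force: [-1.1, 0.8, -0.3]
grip_width: 0.051
```

Call:
drive_tool(targets=[0,0,-1,0,0,0,0,0,-3,0,0,0,0,0,-6,0,0,0,0,0,-8.5,0,0,0,0,0,-9.5,0,0,0,0,1.5,-10,0,0,3,0,4,-10,0,0,6,0,7,-10,0,0,10,0,10,-10,0,0,15,0,13,-10,0,0,20,0,16,-10,0,0,25,0,19,-10,0,0,29], grip=-1)

```text
time: 7.08
position: [0.5304, 0.0858, 0.1694]
tool_rot: [0.979, -0.206, -0.0, 0.0]
ft_force: [0.4, -0.8, 0.5]
grip_width: 0.0867
```

Run:
```python
from h import *
go(.538,-.0395,.16,-26)
s,e=robot.camera("scene")
crop(s,260,90,460,310,3.6,"s3.png")
```

```text
t 7.08 pos [0.5304 0.0858 0.1694] w 0.0867 F [ 0.4 -0.8  0.5] 
shift cm [ 5.75 11.16  0.94] turn [0.01 0.03 2.21]
```

View pics/s3.png

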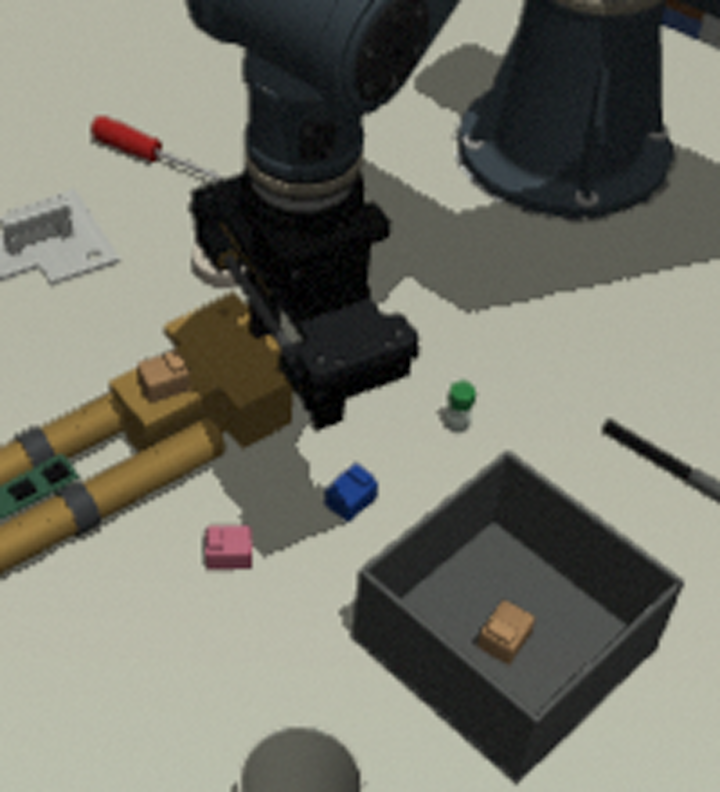

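Offcut_a lies in the bin (crop (507,630)) and b is still on the tongue (crop (163,375)). Next is b.

Call:
drive_tool(targets=[1.4,2.8,0.2,0,0,0.6,2.9,5.6,0.5,0,0,1.2,4.3,8.4,0.8,0,0,1.8,5.3,10.4,0.9,0,0,2.2,5.7,11.1,1.5,0,0,2.2,5.7,11.1,3,0,0,2.2,5.7,11.1,5,0,0,2.2,5.7,11.1,6,0,0,2.2,5.7,11.1,6,0,0,2.2])

```text
time: 7.88
position: [0.5365, -0.0363, 0.1071]
tool_rot: [0.975, -0.223, -0.003, -0.0]
ft_force: [-0.1, 0.3, -0.9]
grip_width: 0.0871
```

Run:
```python
from h import *
go(.538,-.0395,.0755,-26)
s,e=robot.camera("scene")
crop(s,260,110,360,210,7,"s4.png")
```

```text
t 7.88 pos [ 0.5365 -0.0363  0.1071] w 0.0871 F [-0.1  0.3 -0.9] 
shift cm [0.29 0.23 3.16] turn [0.05 0.35 0.26]
```

View pics/s4.png

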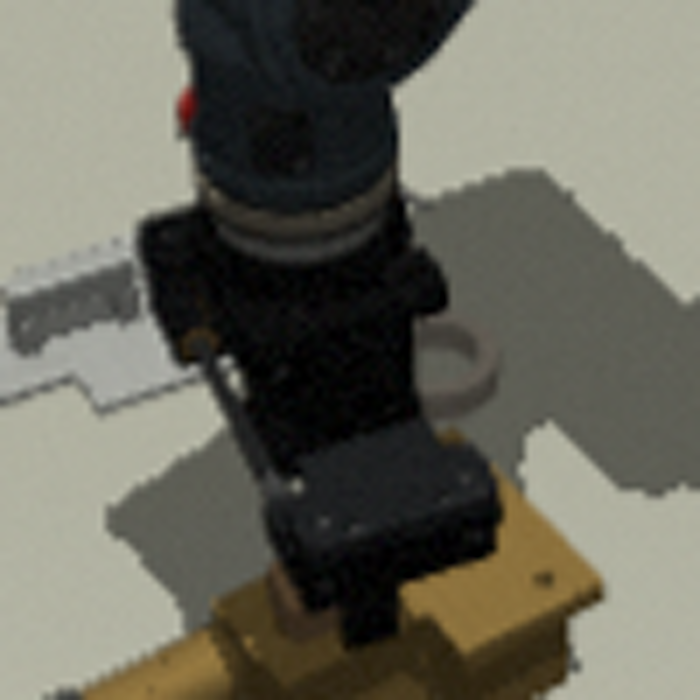

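Call:
drive_tool(targets=[0,0,0.8,0,0,0,0,0,2,0,0,0,0,0,3,0,0,0,0,0,3.4,0,0,0,0,0,3.4,0,0,0,0,0,3.4,0,0,0])

```text
time: 8.43
position: [0.5388, -0.0374, 0.0755]
tool_rot: [0.975, -0.223, -0.0, -0.0]
ft_force: [-0.2, 0.7, 0.0]
grip_width: 0.0868
```

Call:
drive_tool(targets=[0,0,0,0,0,0,0,0,0,0,0,0,0,0,0,0,0,0,0,0,0,0,0,0,0,0,0,0,0,0,0,0,0,0,0,0,0,0,0,0,0,0,0,0,0,0,0,0,0,0,0,0,0,0,0,0,0,0,0,0,0,0,0,0,0,0,0,0,0,0,0,0], grip=1)

```text
time: 9.43
position: [0.5387, -0.0375, 0.0755]
tool_rot: [0.975, -0.223, -0.0, 0.0]
ft_force: [0.5, 0.7, 0.7]
grip_width: 0.0279
```

Run:
```python
from h import *
go(.513,.278,.16,-26)
```

```text
t 9.43 pos [ 0.5387 -0.0375  0.0755] w 0.0279 F [0.5 0.7 0.7] 
shift cm [-16.03 -27.29  -8.45] turn [0.   0.   0.23]
```

Call:
drive_tool(targets=[0,0,-0.5,0,0,0,0,0,-2,0,0,0,0,0,-4,0,0,0,-0.3,-0.5,-6,0,0,0,-1.1,-1.8,-7.5,0,0,-2,-2.4,-4,-8.4,0,0,-4,-4,-6.8,-8.4,0,0,-6,-5.6,-9.5,-8.4,0,0,-8,-7.2,-12.3,-8.4,0,0,-10,-8.8,-15,-8.4,0,0,-12,-10.4,-17.7,-8.4,0,0,-14,-12,-20.4,-8.4,0,0,-16])

```text
time: 10.43
position: [0.5189, 0.2, 0.16]
tool_rot: [0.996, -0.084, 0.0, -0.0]
ft_force: [0.5, 0.0, -0.1]
grip_width: 0.028
```

Run:
```python
from h import *
go(.513,.278,.07,-6)
```

```text
t 10.43 pos [0.5189 0.2    0.16  ] w 0.028 F [ 0.5  0.  -0.1] 
shift cm [-1.9  -7.59  9.  ] turn [-0.   -0.01 -3.67]
```

Call:
drive_tool(targets=[-0.6,-2.4,0,0,0,-1,-1.2,-4.6,0.3,0,0,-2,-1.7,-6.6,1.2,0,0,-3,-1.9,-7.5,3,0,0,-3.7,-1.9,-7.6,5.5,0,0,-3.7,-1.9,-7.6,7.5,0,0,-3.7,-1.9,-7.6,8.6,0,0,-3.7,-1.9,-7.6,9,0,0,-3.7,-1.9,-7.6,9,0,0,-3.7])

```text
time: 11.18
position: [0.5131, 0.2763, 0.0689]
tool_rot: [0.999, -0.053, -0.001, 0.0]
ft_force: [-0.2, 0.4, -0.7]
grip_width: 0.0282
```

Call:
drive_tool(targets=[0,0,0,0,0,0,0,0,0,0,0,0,0,0,0,0,0,0,0,0,0,0,0,0,0,0,0,0,0,0,0,0,0,0,0,0], grip=-0.2)

```text
time: 11.68
position: [0.5138, 0.2766, 0.07]
tool_rot: [0.999, -0.053, 0.0, -0.0]
ft_force: [1.0, 0.5, 0.3]
grip_width: 0.0512
```

Call:
drive_tool(targets=[0,0,-1,0,0,0,0,0,-3,0,0,0,0,0,-6,0,0,0,0,0,-8.5,0,0,0,0,0,-10,0,0,0,0,1.5,-11,0,0,1,0,4,-11,0,0,2,0,7,-11,0,0,3,0,10,-11,0,0,4,0,13,-11,0,0,5,0,16,-11,0,0,6,0,19,-11,0,0,7], grip=-1)

```text
time: 12.68
position: [0.4922, 0.0856, 0.1796]
tool_rot: [0.993, -0.115, -0.001, 0.0]
ft_force: [0.5, 0.1, -0.5]
grip_width: 0.087
```

Run:
```python
from h import *
go(.443,-.293,.16,-22.5)
s,e=robot.camera("scene")
crop(s,230,120,460,310,3.4,"s5.png")
```

```text
t 12.68 pos [0.4922 0.0856 0.1796] w 0.087 F [ 0.5  0.1 -0.5] 
shift cm [ 3.83 37.98  1.98] turn [0.04 0.05 9.35]
```

View pics/s5.png

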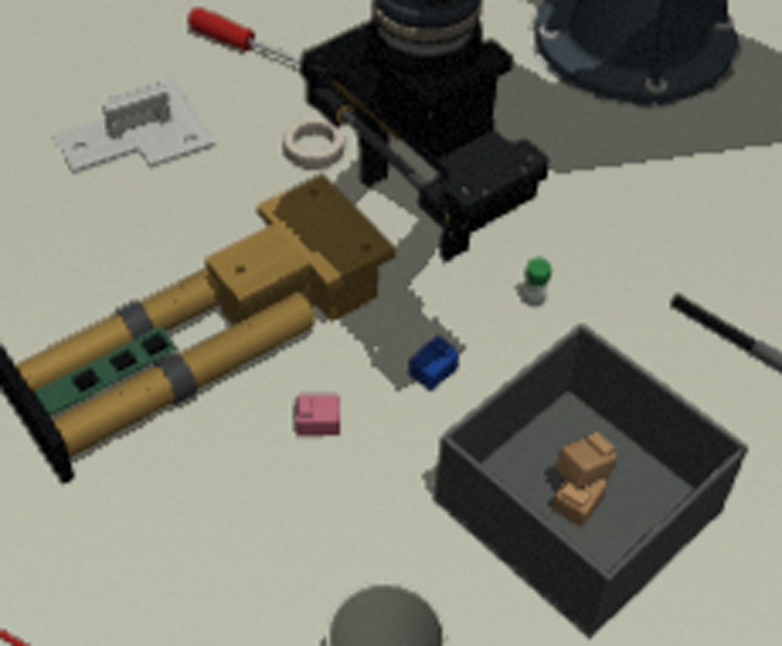

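Both offcuts are in the bin (crop (585,460) and (580,500)) and the seat is clear. Moving over the cover.

Call:
drive_tool(targets=[0.1,1.5,0,0,0,0.4,0.4,4.5,0.2,0,0,1,0.7,8,0.4,0,0,2,1,11.5,0.6,0,0,3,1.4,15,0.8,0,0,4,1.8,18.5,1,0,0,5,2.2,22,1.2,0,0,6,2.6,25.5,1.4,0,0,7,2.9,29,1.6,0,0,8,3.3,32.5,1.8,0,0,9,3.6,36,2,0,0,9.4,3.8,38,2,0,0,9.4])

```text
time: 13.73
position: [0.4432, -0.295, 0.1594]
tool_rot: [0.98, -0.197, 0.0, 0.001]
ft_force: [-0.2, 0.2, -0.0]
grip_width: 0.0871
```

Call:
drive_tool(targets=[0,0,1,0,0,0,0,0,3,0,0,0,0,0,5,0,0,0,0,0,6,0,0,0,0,0,6,0,0,0,0,0,6,0,0,0])

```text
time: 14.23
position: [0.444, -0.2902, 0.0992]
tool_rot: [0.981, -0.195, -0.001, -0.001]
ft_force: [1.2, 0.9, 0.2]
grip_width: 0.0871
```

Run:
```python
from h import *
go(.443,-.293,.018,-22.5)
s,e=robot.camera("scene");p,d=robot.camera("top")
crop(s,200,90,360,220,5,"s6.png")
crop(p,285,150,385,250,6,"t6.png")
np.savez("six.npz",s=s,e=e,p=p,d=d)
```

```text
t 14.23 pos [ 0.444  -0.2902  0.0992] w 0.0871 F [1.2 0.9 0.2] 
shift cm [0.03 0.3  8.12] turn [-0.05  0.11  0.05]
```

View pics/s6.png

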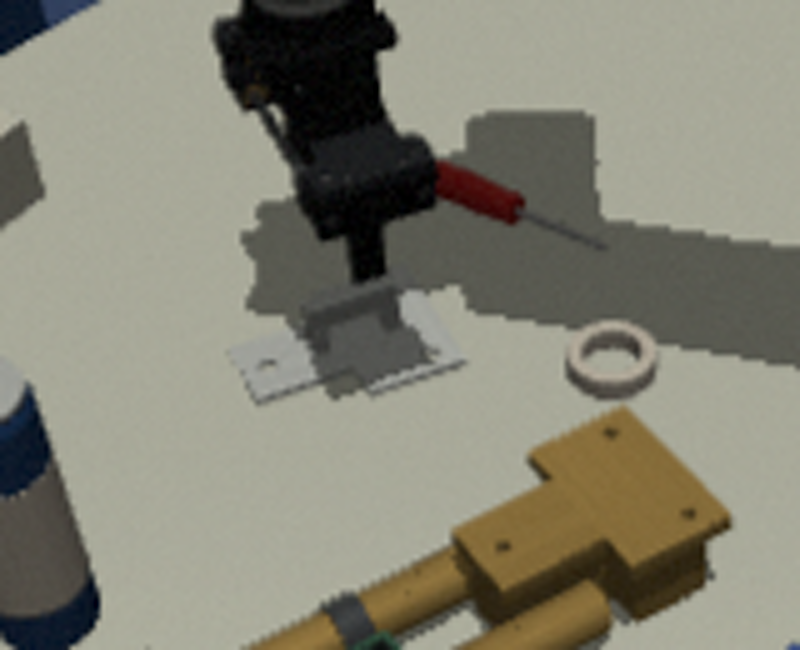

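View pics/t6.png

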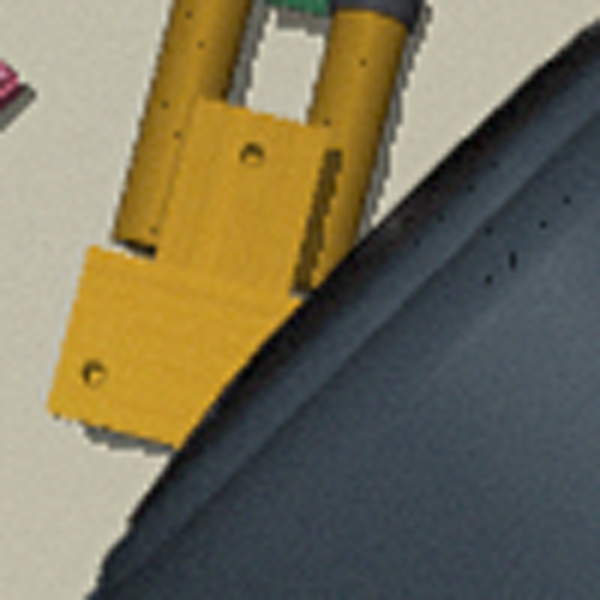

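Call:
drive_tool(targets=[0,0,1,0,0,0,0,0,3,0,0,0,0,0,5,0,0,0,0,0,6.5,0,0,0,0,0,7.5,0,0,0,0,0,8,0,0,0,0,0,8.2,0,0,0,0,0,8.2,0,0,0,0,0,8.2,0,0,0])

```text
time: 15.08
position: [0.4449, -0.2915, 0.0181]
tool_rot: [0.981, -0.195, 0.001, 0.0]
ft_force: [1.0, -0.3, 0.9]
grip_width: 0.087
```

Run:
```python
from h import *
go(.443,-.293,.017,-22.5)
s,e=robot.camera("scene")
crop(s,220,90,320,190,7,"s7.png")
```

```text
t 15.08 pos [ 0.4449 -0.2915  0.0181] w 0.087 F [ 1.  -0.3  0.9] 
shift cm [-0.12  0.21  0.11] turn [ 0.03 -0.07  0.03]
```

View pics/s7.png

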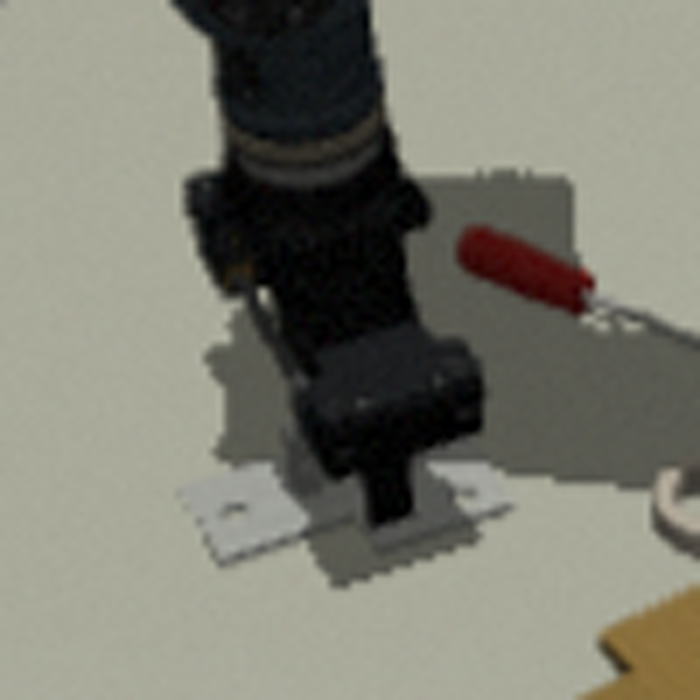

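The handle lies between the fingers, which are clear of the plate. Closing.

Call:
drive_tool(targets=[-0.1,0.2,0.1,0,0,0,-0.1,0.2,0.1,0,0,0,-0.1,0.2,0.1,0,0,0,-0.1,0.2,0.1,0,0,0,-0.1,0.2,0.1,0,0,0,-0.1,0.2,0.1,0,0,0,-0.1,0.2,0.1,0,0,0,-0.1,0.2,0.1,0,0,0,-0.1,0.2,0.1,0,0,0,-0.1,0.2,0.1,0,0,0,-0.1,0.2,0.1,0,0,0,-0.1,0.2,0.1,0,0,0], grip=1, squeeze=40)

```text
time: 16.13
position: [0.4428, -0.2927, 0.0166]
tool_rot: [0.981, -0.195, 0.0, 0.0]
ft_force: [-0.3, -1.0, -0.4]
grip_width: 0.0149
```

Call:
drive_tool(targets=[0,0,0,0,0,0,0,0,0,0,0,0,0,0,0,0,0,0,0,0,0,0,0,0,0,0,0,0,0,0,0,0,0,0,0,0])

```text
time: 16.63
position: [0.4428, -0.2927, 0.0165]
tool_rot: [0.981, -0.195, 0.0, 0.0]
ft_force: [-0.8, -0.9, -0.8]
grip_width: 0.0137
```

Call:
drive_tool(targets=[0,0,-0.3,0,0,0,0,0,-1,0,0,0,0,0,-2.5,0,0,0,0,0,-4.5,0,0,0,0,0,-6.5,0,0,0,0,0,-8.5,0,0,0,0,0,-10,0,0,0,0,0,-11,0,0,0,0,0,-11.5,0,0,0,0,0,-11.5,0,0,0,0,0,-11.5,0,0,0])

```text
time: 17.55
position: [0.4425, -0.2922, 0.1313]
tool_rot: [0.981, -0.195, -0.0, -0.0]
ft_force: [-0.6, 1.0, -2.5]
grip_width: 0.0135
```

Run:
```python
from h import *
# cover origin head estimate; grip point at x=-11
th=np.radians(-14.2);print(.502-.011*np.cos(th),-.033-.011*np.sin(th))
go(.502-.011*np.cos(th),-.033-.011*np.sin(th),.135,-14.2)
s,e=robot.camera("scene");p,d=robot.camera("top")
crop(s,220,60,320,160,7,"s8.png")
crop(p,370,150,470,250,6,"t8.png")
```

```text
0.49133610115115345 -0.030301618755333173
t 17.55 pos [ 0.4425 -0.2922  0.1313] w 0.0135 F [-0.6  1.  -2.5] 
shift cm [ -5.5  -26.07  -0.36] turn [-0.02  0.04 -8.27]
```

View pics/s8.png

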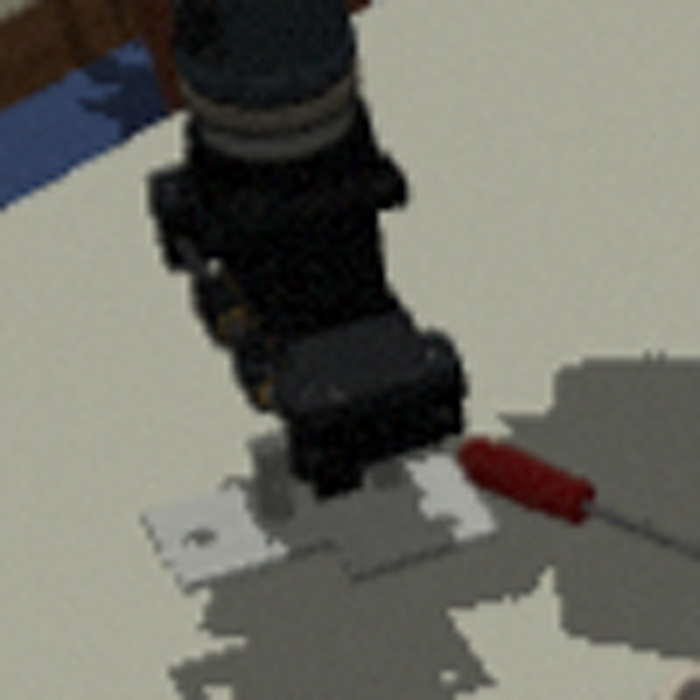

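View pics/t8.png

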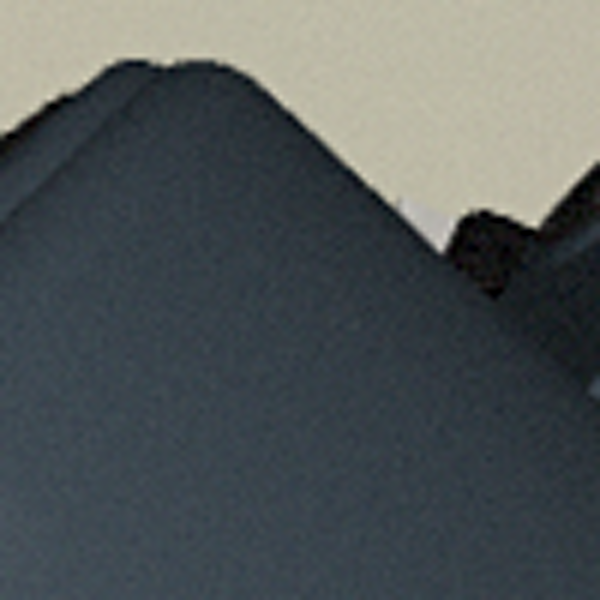

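The cover is lifted and level, with opening 13.5 mm. Carrying it over the seat.

Call:
drive_tool(targets=[-0.1,-0.5,0,0,0,0,-0.4,-2,0,0,0,-0.5,-0.9,-4.5,0,0,0,-1.3,-1.6,-7.5,0,0,0,-2.2,-2.2,-10.5,0,0,0,-3.2,-2.8,-13.5,0,0,0,-4.2,-3.5,-16.5,0,0,0,-5.2,-4.1,-19.5,0,0,0,-6.2,-4.7,-22.3,0,0,0,-7.2,-5.2,-24.5,0,0,0,-7.9,-5.4,-25.6,0,0,0,-8.2,-5.5,-26.1,0,0,0,-8.3])

```text
time: 18.65
position: [0.4911, -0.0279, 0.1312]
tool_rot: [0.993, -0.122, -0.001, -0.0]
ft_force: [-0.2, -1.1, -3.0]
grip_width: 0.0134
```

Call:
drive_tool(targets=[0,0,0,0,0,0,0,0,0.3,0,0,0,0,0,0.8,0,0,0,0,0,1.2,0,0,0,0,0,1.5,0,0,0,0,0,1.5,0,0,0,0,0,1.5,0,0,0])

```text
time: 19.23
position: [0.4915, -0.0309, 0.1161]
tool_rot: [0.992, -0.124, -0.0, -0.0]
ft_force: [0.3, -0.0, -3.0]
grip_width: 0.0139
```

Run:
```python
from h import *
go(.4913,-.0303,.1015,-14.2)
s,e=robot.camera("scene");p,d=robot.camera("top")
np.savez("nine.npz",s=s,e=e,p=p,d=d)
crop(s,270,130,370,230,8,"s9.png")
crop(p,270,130,390,250,5,"t9.png")
```

```text
t 19.23 pos [ 0.4915 -0.0309  0.1161] w 0.0139 F [ 0.3 -0.  -3. ] 
shift cm [-0.03 -0.05  1.46] turn [-0.    0.05 -0.03]
```

View pics/s9.png

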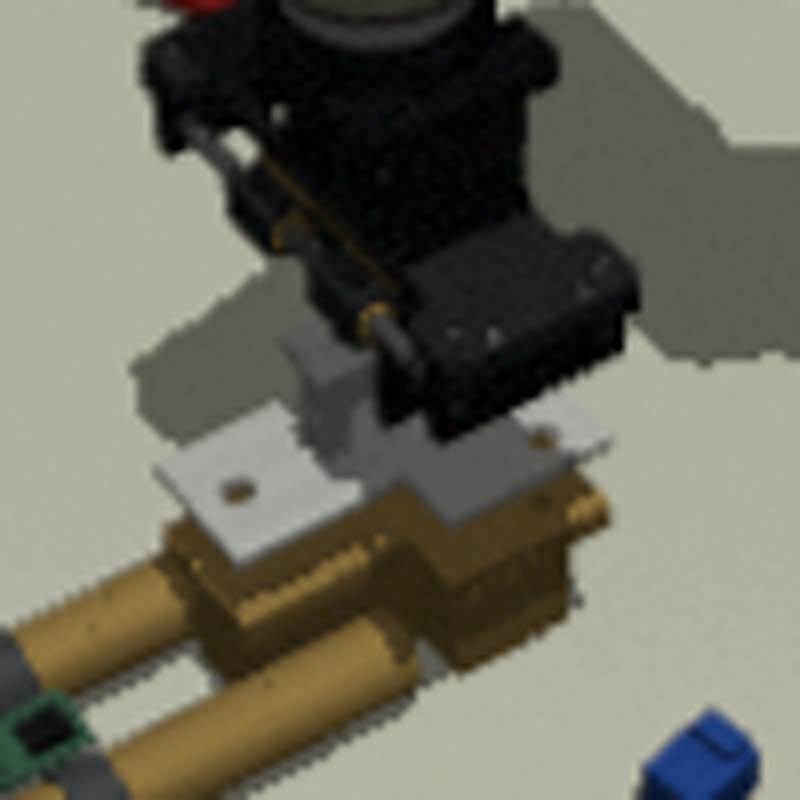

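View pics/t9.png

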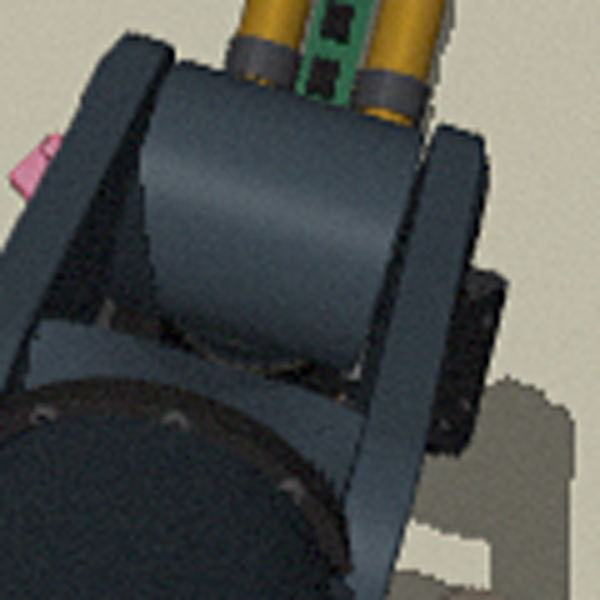

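Lowering to hover height, then checking the holes in the scene camera, since the arm hides the top view.

Call:
drive_tool(targets=[0,0,0.3,0,0,0,0,0,0.7,0,0,0,0,0,1.1,0,0,0,0,0,1.4,0,0,0,0,0,1.4,0,0,0,0,0,1.4,0,0,0,0,0,1.4,0,0,0])

```text
time: 19.92
position: [0.4918, -0.0304, 0.1025]
tool_rot: [0.992, -0.123, -0.0, 0.0]
ft_force: [0.3, -0.2, -3.5]
grip_width: 0.0135
```

Run:
```python
from h import *
go(.4913,-.0303,.1015,-14.2)
L=[robot.camera("scene") for _ in range(4)]
s=np.mean([a for a,_ in L],0).astype('uint8');e=np.median([b for _,b in L],0)
np.savez("ten.npz",s=s,e=e)
crop(s,286,165,351,215,12,"s10.png")
crop(np.load("six.npz")["s"],286,165,351,215,12,"s6b.png")
W=world("scene",e)
for lo,hi in((.084,.097),(.06,.075)):
  m=(W[...,2]>lo)&(W[...,2]<hi)&(np.hypot(W[...,0]-.5,W[...,1]+.03)<.09); print(m.sum(),np.median(W[m][:,2]))
  A=np.c_[W[m][:,:2],np.ones(m.sum())];print(np.linalg.lstsq(A,W[m][:,2],rcond=None)[0])
```

```text
t 19.92 pos [ 0.4918 -0.0304  0.1025] w 0.0135 F [ 0.3 -0.2 -3.5] 
shift cm [-0.05  0.01  0.1 ] turn [0.   0.   0.03]
637 0.09143609049815508
[-0.00380013 -0.00847377  0.09303413]
337 0.06985695924833447
[-0.0255966  -0.03265548  0.08144151]
```

View pics/s10.png

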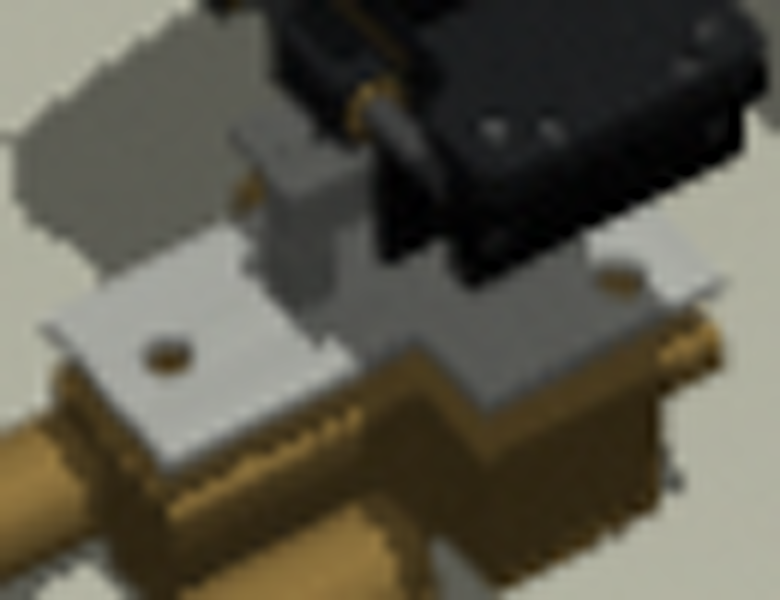

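View pics/s6b.png

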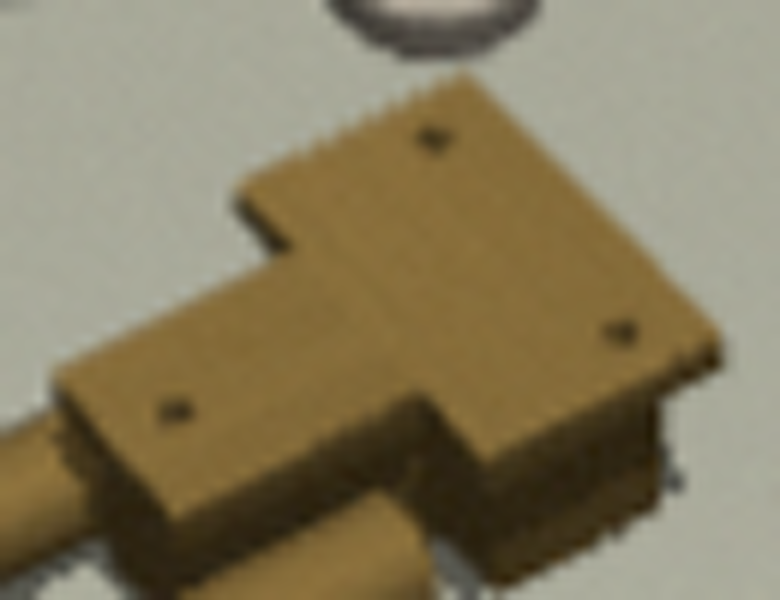

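Run:
```python
from h import *
f=lambda L,z:onplane("scene",(np.array(L)+.5)/12-.5+np.array([286,165]),z)[:,:2]
cov=[(168,355),(620,280),(168,468),(490,408),(45,325),(725,283),(418,345)]
hd=[(176,411),(620,331),(175,518),(490,458),(57,373),(722,333),(422,393)]
a=f(cov,.0912);b=f(hd,.070)
print(((a-b)*1000).round(1), ((a-b)*1000).mean(0))
M=np.array([[52,0],[-50,40],[70,28],[0,55],[70,-28],[-70,55],[0,28]])/1000
for X in(a,b):
    t,th,r=rigid(M,X);print(t.round(4),np.degrees(th).round(2),(r*1000).round(1).tolist())
```

```text
[[1.2 0.1]
 [2.4 1.5]
 [2.3 1.5]
 [2.1 1.9]
 [3.4 1.5]
 [2.4 2. ]
 [3.1 1.9]] [2.41199257 1.49564609]
[ 0.5051 -0.0333] -14.01 [[-1.2, -1.6], [0.3, -0.4], [-0.3, -0.3], [-1.2, 0.4], [0.3, 1.4], [0.5, -0.4], [1.6, 0.9]]
[ 0.5028 -0.0348] -13.88 [[-0.1, -0.3], [0.4, -0.3], [-0.1, -0.4], [-0.8, -0.0], [-0.9, 1.2], [0.6, -0.7], [0.9, 0.5]]
```

```bash
cat > ov.py <<'E'
from h import *
T=np.array([[70,28],[0,28],[0,55],[-70,55],[-70,-55],[0,-55],[0,-28],[70,-28]])/1000
def ov(img,pose,zs,name,o=(286,165),s=12,size=(65,50),hr=.006):
    c=cv2.resize(img[o[1]:o[1]+size[1],o[0]:o[0]+size[0],::-1],None,fx=s,fy=s,interpolation=cv2.INTER_NEAREST)
    x,y,th=pose;th=np.radians(th);R=np.array([[np.cos(th),-np.sin(th)],[np.sin(th),np.cos(th)]])
    an=np.linspace(0,2*np.pi,40)
    for z,col in zs:
        polys=[T]+[np.array(h)/1000+hr*np.c_[np.cos(an),np.sin(an)] for h in([-50,40],[-50,-40],[52,0])]
        for P in polys:
            uv=proj("scene",np.c_[P@R.T+[x,y],np.full(len(P),z)])
            px=((uv-o+.5)*s-.5)
            cv2.polylines(c,[np.round(px*8).astype(np.int32)],True,col,1,cv2.LINE_AA,3)
    cv2.imwrite("pics/"+name,c)
E
python3 - <<'E'
from ov import *
six=np.load("six.npz");ten=np.load("ten.npz")
W=world("scene",six["e"]);m=(abs(W[...,2]-.07)<.006)&(np.hypot(W[...,0]-.49,W[...,1]+.03)<.05);print(m.sum(),np.median(W[m][:,2]),W[m][:,2].mean())
ov(six["s"],(.5028,-.0348,-13.9),[(.07,(0,0,255))],"o6.png",hr=.004)
ov(ten["s"],(.5028,-.0348,-13.9),[(.0912,(0,0,255)),(.0862,(255,255,0))],"o10.png")
E
```

```text
641 0.07041916239602655 0.07045964585699953
```

View pics/o6.png

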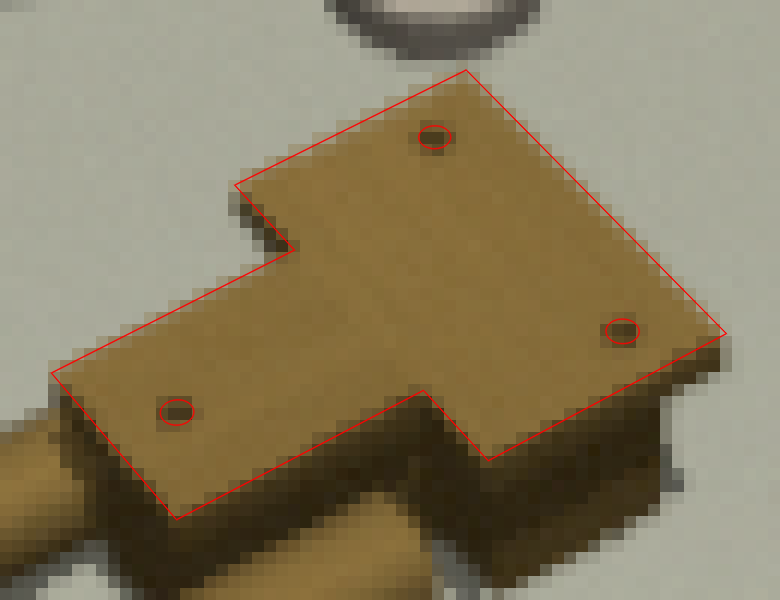

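View pics/o10.png

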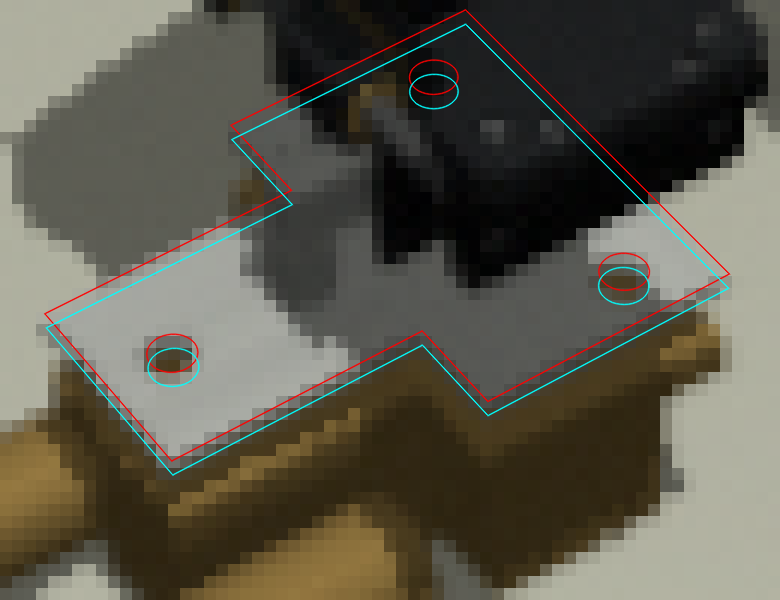

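The projected head outline fits the clean seat. With the cover drawn at that same head pose, the brass seen through hole 2 (crop (172,360)) and hole 0 (crop (622,280)) falls inside the overlap of the predicted top and bottom hole rims. The cover's edges match too, all to about 1 mm. The gap is about 16 mm, so I'll do one last check and hand in.

Run:
```python
from h import *
o=robot.get_obs();print(o["time"],o["position"].round(4),o["ft_force"].round(1),o["grip_width"],abs(o["joint_velocities"]).max())
s,_=robot.camera("scene");cv2.imwrite("pics/end.png",s[:,:,::-1])
```

```text
20.1167 [ 0.4919 -0.0304  0.1027] [-0.2  0.4 -2.2] 0.013583531308108692 0.002396944828248499
```

View pics/end.png

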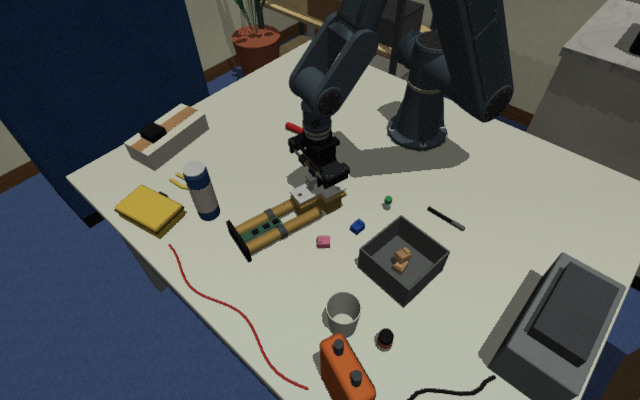

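The last view shows both offcuts in the bin (402,260), the cover held over the head (315,192), and the bystanders where they were, apart from the tape and most of the screwdriver, which the arm hides.

```bash
python3 -c "
from rig import robot
print(robot.hand_in())"
```

```text
the job is handed in; nothing more can be done
None
```

Both offcuts are in the grey bin, and the cover is held steady and level over the seat with its holes lined up. I handed the job in at about 20 s of the 64 s allowed; it reported no verdict.

**What the last checks showed:**
- **Height:** the cover's underside is about 16 mm above the seat. The robot's position and the scene camera's depth agree on this to about 0.5 mm.
- **Alignment:** in the scene camera, the holes I could see (0 and 2) and the visible cover edges match the seat to about 1 mm.
- **Holding:** the fingers measure 13.6 mm on the 14 mm handle bar, the vertical force is only the cover's weight (2–3.5 N), and the joints are still.

**What disagreed or couldn't be checked:**
- **Camera disagreement:** the two cameras' absolute positions differed by 3–4 mm in x, so I aimed at the average of the two and checked the final alignment in the scene camera alone.
- **First offset reading:** my first readings of the cover and seat holes and corners gave an offset of about 2–3 mm. I put this down to the oblique view and the plate's thickness, because drawing the expected outlines over the picture removed it.
- **Hole 1:** it was hidden by the gripper, so its alignment follows from the fit rather than being seen.
- **Top camera:** the arm blocked its view of the final pose.
- **Tape and screwdriver:** the arm hid the tape and most of the screwdriver in the last picture. I made no contact with either that I know of.

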